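Step an adapter panel under the inspection probe

ROBOT

A 6-joint arm with a two-finger parallel gripper is mounted at the origin on the work surface. World frame = base frame: x ahead of the robot, y to its left, z up, the work surface at z = 0. Lengths are in m, angles in rad, forces in N, time in s.
With the tool pointing down it reaches from about 0.425 to 0.925 m from the base axis. Payload 12.5 kg.
Tool frame: the origin (TCP) lies midway between the tips of the shut fingers; the grasp point (between the pads) lies grip_depth behind it (grip_depth is the distance from the TCP to the grasp point, in m); z points along the fingers, y is the line along which they close (so a half turn about z gives the same grasp; the last joint's range is limited). The gripper opens to 85 mm and grips with 20 to 120 N. Pads are 22 mm wide; open, the fingers measure 114 mm over their backs; the gripper's body (76 mm by 85 mm) begins 54 mm behind the grasp point. The pads swing forward as they close: fully open they stand 13 mm farther back than shut.
Start: joints at [-1.378, 0.491, 1.559, -0, 1.092, -0.106], TCP at [0.184, -0.597, 0.231] pointing down, gripper open.
Joint ranges: [-3.1, 3.1], [-0.84, 2.19], [0.05, 2.79], [-1.13, 4.28], [0.06, 2.93], [-2.69, 2.69]. Speed limits (rad/s): [2.22, 2.22, 2.79, 3.14, 3.14, 3.14].

INTERFACE

Orientations are given as a 3x3 rotation matrix whose columns are the frame's x, y, z axes.
In Python, from station import state, get_image, get_calibration, sign_off, grip_depth gives the robot as it stands.
- The arm moves only by the tool apply_moves, never from a script. Its argument "series" is one flat list of numbers, 5 for each row, row after row: the opening, from 0 (shut) to 1 (fully open), then the shift along the tool's x, y, z in m, then the turn about the tool's z in rad. In form: [grip, x, y, z, spin, grip, x, y, z, spin, ...]. A call has 1 to 10 rows; each row is the pose to reach, as a shift and turn from the pose commanded when the call began, along the tool's axes at that moment; what a row does not reach only later rows make up. A row lasts 1/12 s, in which the tool goes at most 41.7 mm and 7.16 degrees, less where a joint would pass 70% of its speed; a pose out of reach is approached as far as the arm can. A call with a gripper value outside its range is refused whole. The fingers move at their own pace and stop on an object; the grip force is fixed at half the most. Time passes only in rows, so rows that repeat a pose let the fingers close. It gives the time, the measured TCP pose, the force, the opening and the grip force at its end, in the units of the state.
- state(): the state, without advancing time (a new reading comes with each control period).
- get_image(name): name is "side" or "top" or "wrist"; returns the picture (384x512x3 uint8, red, green, blue); there is no depth.
- get_calibration(name): a dict with "fx", "fy", "cx", "cy" (pixels), "rvec" (rotation vector, rad) and "tvec" (3), from world to camera coordinates, as OpenCV has them. Camera axes: x right, y down, z forward; pixel columns grow to the right and rows downward; lengths in m; the calibration is good to about 2 mm. A picture is of the moment at which its call begins: read the wrist's pose just before it. get_calibration takes no time and is no camera call; for the wrist camera it gives the pose at the moment of the call.
- sign_off(): hands the job in; it is judged then, once.
The state is a dict: "t": time; "joint_positions": joint angles; "joint_vel": joint speeds; "tau": joint torques, N m; "tcp_pos": TCP position; "orientation": TCP orientation; "force": force on the tool from outside, world axes, zero at the start; "wrist_torque": the same for the moment, N m; "finger_gap": finger opening in m; "grip_force": force on a finger pad.
Only numpy, scipy, OpenCV 4.12 (cv2) and the standard library are available. Lean on these libraries where they do the work, as an engineer would, in place of code of your own. Each camera call takes 0.05 s, during which the arm holds its last target. There are 200 camera calls.

TASK

Draw the sliding carriage back to its loading end, the end nearest the robot, and there push the loose black adapter panel (do not lift it) square and flush into the corner of the carriage's two fences. Then slide the carriage so that the fixed probe's red tip stands over the white spot of the green adapter, then over that of the blue one, then over that of the orange one, stopping still for about a second at each, and leave it there with the panel still flush. Leave the other things on the bench alone and do not touch the probe.

Things in the scene. Friction and masses are not known exactly. Their poses are not given: they have to be found in the camera images.
- stage: x-y slide stage fixed to the table: dark steel base 260 x 200 mm, 24 mm high with its rails. Origin under its centre at table height. Its x axis (mostly away from the robot) is the direction of the lower slide, its y axis (mostly to the robot's left) that of the upper slide. It stands at a different place and yaw each time, turned at most 0.25 rad.
- saddle (a joint): position of the lower slide along the stage's x, m, -0.065 (loading end, nearest the robot) to +0.065 (far end). It stays where it is left; about 6 N dry friction.
- carriage (a joint): position of the carriage on the saddle along the stage's y, m, -0.045 to +0.045. It stays where it is left; about 6 N dry friction. The carriage is an aluminium platform 160 mm (x) by 140 mm (y), its top 45 mm above the table, with two dark fences 8 mm thick and 12 mm high along its +x and +y edges; the other two edges are open. The platform's centre is at (saddle, carriage) in the stage's frame.
- well (a point): centre, on the floor, of the yellow square push well by which the carriage is moved: inside 56 x 56 mm, walls 8 mm thick and 25 mm high (top 70 mm above the table), floor 45 mm above the table, sides along the stage's axes. It stands on a tongue beyond the +y fence, 55 mm to -x and 125 mm to +y of the platform's centre. Fingertips put in it can push the carriage any way.
- fence_corner (a point): inner corner of the two fences on the platform's top, 72 mm to +x and 62 mm to +y of the platform's centre, 45 mm above the table. Its axes are the stage's; the fence faces look to -x and -y.
- panel: loose black adapter panel, 100 mm (x) by 72 mm (y), 12 mm thick, about 0.2 kg, lying flat and skewed (at most about 0.25 rad) on the carriage's platform, away from the fences. Origin under its centre. It slides with about 1 N. Three pockets hold the coloured adapters, at (-30, 18), (30, 14) and (2, -17) mm from its centre; which adapter is in which pocket varies.
- panel_corner (a point): lower +x +y corner of the panel, 50 mm and 36 mm from its centre; it belongs in the fence corner. Its axes are the panel's. The panel turns square when pushed at the middle of its long -y side against the +y fence; pushed skewed against the +x fence it can jam and drag the carriage along. A hard knock on the carriage makes the loose panel slip a few mm.
- probe_tip (a point): red needle tip of the fixed inspection probe, the pointer, 78 mm above the table, 13 mm above the adapters' tops. The needle (4 mm) and white pen (16 mm) slant up from it, away from the robot, to a boom about 200 mm high and a column 185 mm beyond the tip. It does not move with the slides.
- probe: the probe, boom and column as one fixed stand; origin on the table straight below the tip, axes those of the stage. Delicate.
- spot_green (a point): centre of the white round spot, 8 mm diameter, on top of the green adapter (26 x 16 mm, 14 mm tall, sunk 6 mm in a panel pocket with about 1 mm play, so 8 mm above the panel, 65 mm above the table)
- spot_blue (a point): centre of the white round spot, 8 mm diameter, on top of the blue adapter (26 x 16 mm, 14 mm tall, sunk 6 mm in a panel pocket with about 1 mm play, so 8 mm above the panel, 65 mm above the table)
- spot_orange (a point): centre of the white round spot, 8 mm diameter, on top of the orange adapter (26 x 16 mm, 14 mm tall, sunk 6 mm in a panel pocket with about 1 mm play, so 8 mm above the panel, 65 mm above the table)
- wipe_bottle: white closed bottle, 48 mm diameter, 120 mm tall, bystander; origin under its centre
- cleaning_pen: white round-ended pen lying down, 18 mm thick, about 148 mm long, bystander; its long axis is its x
- driver: screwdriver lying down, 160 mm long, bystander; its long axis is its x
- parts_tray: blue open tray with four compartments, 110 x 130 x 40 mm, bystander; origin under its centre
- cap_jar: clear jar with red lid, 56 mm diameter, 65 mm tall, bystander; origin under its centre
- spare_duplex: spare green double adapter lying on the table, 30 x 26 x 12 mm with two snouts, bystander; not part of the panel
- cassette_cleaner: grey rounded box, 110 x 45 x 32 mm, bystander; origin under its centre

How it is judged:
By the outcome, as a careful person would: the job done as asked, in the order asked, and still so for the second after the job is handed in, with the robot touching nothing.
It also fails if it takes over 72 s, if anything falls off the work surface, if the arm or the gripper's body presses on something with over 40 N, if the wrist force passes 120 N, or if a joint passes its speed limit or range.

## Working session

There is one attempt and no reset: what is moved stays moved. The work goes in short steps, Python scripts to look and compute and a tool call to move; the robot and the scene stay as the last step left them, time stands still between calls to the robot, and variables do not carry over. Pictures are saved under pics/ and viewed, at most 10 in all, crops included, and the job is handed in when it is done.

Besides the shell and the picture viewer there is one more tool, called after "Call:" as a command line: name --argument value ..., lists and objects as JSON in quotes. apply_moves: Moves the arm, as the interface text tells. Its arguments: {"type":"object","properties":{"series":{"type":"array","items":{"type":"number"}}},"required":["series"]}

```bash
mkdir -p pics; ls
python3 - <<'E'
from station import *
import cv2,numpy as np
s=state();print(s,grip_depth)
for n in("top","side"):
    im=get_image(n);cv2.imwrite(f"pics/{n}0.png",im[:,:,::-1]);c=get_calibration(n);print(n,c)
    R=cv2.Rodrigues(np.array(c['rvec']))[0];print(-R.T@np.array(c['tvec']))
E
```

```text
pics
{'t': 0.0, 'joint_positions': array([-1.37760394e+00,  4.91574048e-01,  1.55951218e+00, -3.18643859e-05,
        1.09166335e+00, -1.05604437e-01]), 'joint_vel': array([-2.83477661e-04, -9.73759067e-05,  8.72095686e-05,  3.99388560e-04,
       -4.57027291e-04,  6.40023245e-04]), 'tau': array([ 1.72875083e-03, -6.18446589e+01, -2.61589801e+01,  8.61666024e-06,
        4.02844962e-03, -2.49661787e-05]), 'tcp_pos': array([ 0.18394611, -0.59705993,  0.23069713]), 'orientation': array([[ 9.55687043e-01,  2.94384466e-01, -2.49871396e-04],
       [ 2.94384557e-01, -9.55686379e-01,  1.12997206e-03],
       [ 9.38475319e-05, -1.15345794e-03, -9.99999330e-01]]), 'force': array([-0.4837414 ,  0.24481892,  0.99879847]), 'wrist_torque': array([ 0.02371516, -0.00399081, -0.0121244 ]), 'grip_force': 0.0, 'finger_gap': 0.08547073804284551} 0.0187
top {'fx': 383.2327934183282, 'fy': 383.2327934183282, 'cx': 258.28831662241714, 'cy': 194.62012143184396, 'rvec': array([ 2.09396679, -2.13452038,  0.17559443]), 'tvec': array([0.02371693, 0.59319291, 0.80079455])}
[ 0.43473794 -0.0037764   0.89705122]
side {'fx': 435.05009529782944, 'fy': 435.05009529782944, 'cx': 249.30317914009004, 'cy': 196.07217406245817, 'rvec': array([ 2.19736576, -0.10004562,  0.0426119 ]), 'tvec': array([-0.58468991,  0.0865522 ,  1.10596353])}
[ 0.51266379 -0.89217661  0.71673262]
```

View pics/top0.png

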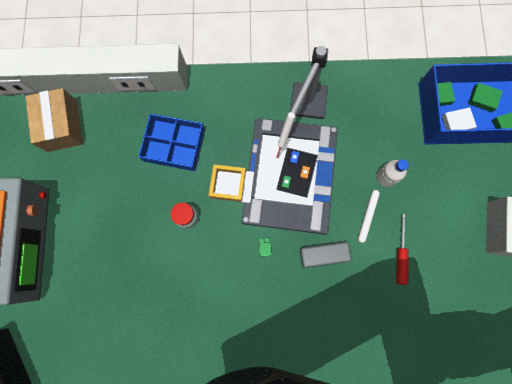

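View pics/side0.png

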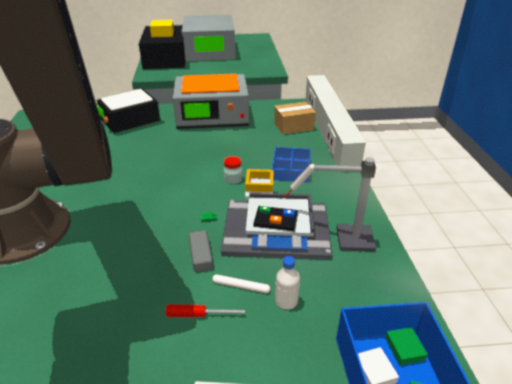

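The top view shows the stage at about (290,175), the well at (227,183), the probe tip near (279,155) and the panel at about (297,172). Next I'll measure these.

```bash
cat > h.py <<'E'
from station import *
import cv2,numpy as np
def cam(n):
    c=get_calibration(n);R=cv2.Rodrigues(np.array(c['rvec']))[0];K=np.array([[c['fx'],0,c['cx']],[0,c['fy'],c['cy']],[0,0,1]])
    return K,R,np.array(c['tvec']).ravel()
def ray(C,px,z):
    K,R,t=C;px=np.atleast_2d(np.array(px,float));d=(R.T@np.linalg.inv(K)@np.c_[px,np.ones(len(px))].T).T
    o=-R.T@t;return o+d*((z-o[2])/d[:,2])[:,None]
def proj(C,P):
    K,R,t=C;q=(K@(R@np.atleast_2d(P).T+t[:,None])).T;return q[:,:2]/q[:,2:]
HS=dict(yellow=((18,120,120),(32,255,255)),green=((45,120,90),(80,255,255)),blue=((100,140,80),(125,255,255)),orange=((6,150,120),(16,255,255)),red=((0,150,90),(4,255,255)),black=((0,0,0),(180,255,45)),white=((0,0,190),(180,50,255)))
def mask(im,c):
    return cv2.inRange(cv2.cvtColor(im,cv2.COLOR_RGB2HSV),*[np.array(v) for v in HS[c]])
def blobs(im,c,box=None,amin=4):
    m=mask(im,c)
    if box: k=np.zeros_like(m);k[box[1]:box[3],box[0]:box[2]]=1;m=m*k
    cs=cv2.findContours(m,cv2.RETR_EXTERNAL,cv2.CHAIN_APPROX_NONE)[0]
    return m,sorted([c for c in cs if cv2.contourArea(c)>=amin],key=cv2.contourArea)[::-1]
E
python3 - <<'E'
from h import *
im=get_image("top");C=cam("top")
cv2.imwrite("pics/crop1.png",cv2.resize(im[105:245,200:350],None,fx=5,fy=4.28*5/4.28*0.85,interpolation=cv2.INTER_CUBIC)[:,:,::-1])
bx=(205,100,345,240)
for c in("yellow","green","blue","orange","red","black"):
    for k in blobs(im,c,bx)[1][:5]:
        r=cv2.minAreaRect(k);print(c,cv2.contourArea(k),np.round(r[0],1),np.round(r[1],1),round(r[2],1),ray(C,r[0],.065)[0].round(4))
E
```

```text
yellow 1001.5 [226.8 181.9] [32.7 33. ] 8.1 [0.6221 0.0818 0.065 ]
green 67.0 [286.  181.5] [ 7.  11.6] 14.0 [ 0.6201 -0.0499  0.065 ]
green 11.5 [264. 238.] [ 2. 10.] 90.0 [0.496  0.0014 0.065 ]
blue 327.5 [323.9 173.2] [15.4 23.7] 5.7 [ 0.6372 -0.1347  0.065 ]
blue 77.5 [294.1 156.8] [ 7.8 12.1] 14.0 [ 0.6766 -0.0697  0.065 ]
blue 71.0 [321.4 197.9] [15.4  5.7] 7.1 [ 0.5814 -0.1264  0.065 ]
blue 50.5 [326.4 149.6] [15.1  4.4] 5.2 [ 0.6915 -0.1428  0.065 ]
blue 40.5 [252.9 161.6] [ 3.3 17.1] 7.1 [0.6675 0.0231 0.065 ]
orange 32.5 [304.4 171.7] [ 7.5 11.9] 14.0 [ 0.6415 -0.0916  0.065 ]
```

View pics/crop1.png

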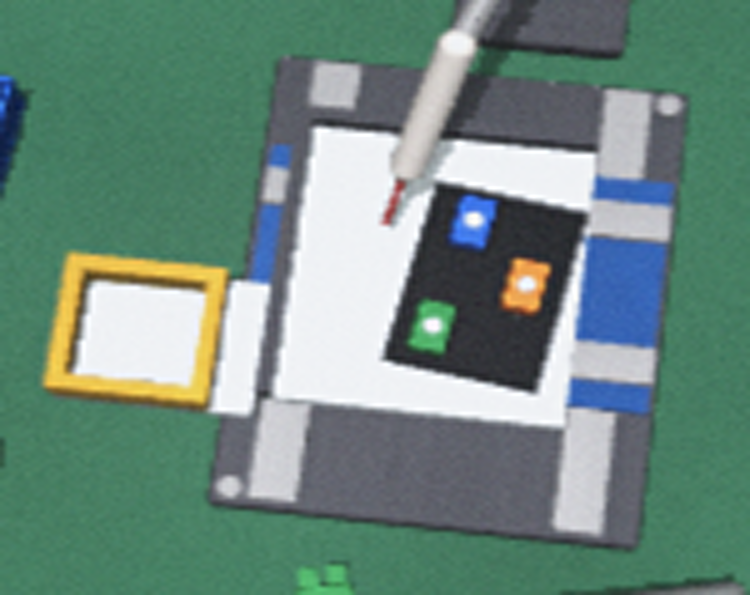

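The crop shows the well rim corners at (68,252), (229,268), (211,408) and (44,388), the red tip at (387,223), and the panel clear of both fences. The platform is near the far end and its -x edge runs (273,398)–(564,428).

Run:
```python
from h import *
C=cam("top")
f=lambda L:np.array(L)/[5,4.25]+[200,105]-[.4,.38]
def sh(n,L,z):
    P=ray(C,f(L),z);print(n,P[:,:2].round(4).tolist());return P
def an(a,b,ax):  # yaw
    d=b-a;return round(float(np.arctan2(d[1],d[0])-ax),4)
h=np.pi/2
B=sh("base",[(280,57),(687,92),(638,547),(212,503)],.018);print(an(B[3],B[0],0),an(B[2],B[1],0),an(B[1],B[0],h),an(B[2],B[3],h),B.mean(0), np.linalg.norm(B[0]-B[1]),np.linalg.norm(B[0]-B[3]))
W=sh("well",[(68,252),(229,268),(211,408),(44,388)],.07);print(an(W[3],W[0],0),an(W[2],W[1],0),an(W[1],W[0],h),an(W[2],W[3],h),W.mean(0),np.linalg.norm(W[0]-W[1]),np.linalg.norm(W[0]-W[3]))
P=sh("plat",[(312,125),(597,152),(564,428),(273,398)],.045);print(an(P[3],P[0],0),an(P[2],P[1],0),an(P[2],P[3],h),P.mean(0))
N=sh("panel",[(437,184),(590,212),(537,392),(385,358)],.057);print(an(N[3],N[0],0),an(N[2],N[1],0),an(N[1],N[0],h),an(N[2],N[3],h),N.mean(0))
T=sh("tip",[(387,223)],.078)
print("wristcam",get_calibration("wrist"))
```

```text
base [[0.7899, 0.0163], [0.7638, -0.179], [0.5074, -0.1427], [0.535, 0.0517]]
-0.138 -0.141 -0.1325 -0.1407 [ 0.64901002 -0.06340741  0.018     ] 0.19712221707129324 0.2573432440075462
well [[0.6628, 0.1117], [0.6525, 0.0397], [0.5782, 0.0484], [0.5903, 0.122]]
-0.1403 -0.1167 -0.1426 -0.1625 [0.62095696 0.08045506 0.07      ] 0.07270960514495078 0.07329236845140535
plat [[0.7391, 0.0014], [0.7204, -0.1303], [0.5685, -0.1085], [0.5874, 0.0219]]
-0.1342 -0.1426 -0.1435 [ 0.65383738 -0.05385132  0.045     ]
panel [[0.7002, -0.055], [0.683, -0.1238], [0.5859, -0.0959], [0.6055, -0.0288]]
-0.2695 -0.2802 -0.2454 -0.2845 [ 0.64365671 -0.07586975  0.057     ]
tip [[0.673, -0.031]]
wristcam {'fx': 316.37776851008357, 'fy': 316.37776851008357, 'cx': 252.32617152010403, 'cy': 190.92080383383674, 'rvec': array([-2.33395207,  1.72292574,  0.24985215]), 'tvec': array([-0.62430483, -0.03718632,  0.3792511 ])}
```

```bash
cat >> h.py <<'E'
YAW=-.139;O=np.array([.649,-.0634])
def Sg(a): c,s=np.cos(YAW),np.sin(YAW);return np.array([[c,s],[-s,c]])@(np.asarray(a)[:2]-O)
def Wd(a): c,s=np.cos(YAW),np.sin(YAW);return np.array([[c,-s],[s,c]])@np.asarray(a)+O
def goto(p,yaw):
    s=state();R=s['orientation'];d=R.T@(np.array(p)-s['tcp_pos']);y=np.arctan2(R[1,0],R[0,0]);print("shift",d.round(4),"spin",round(-(yaw-y),4),"t",s['t'])
E
python3 - <<'E'
from h import *
goto([.52,.03,.23],.646);goto([.621,.0805,.2],.646)
E
```

```text
shift [ 0.5058 -0.5004  0.0013] spin -0.3472 t 0.15
shift [ 0.6171 -0.5189  0.0313] spin -0.3472 t 0.15
```

Call:
apply_moves --series '[0.19,0.027,-0.0267,0,-0.05,0.19,0.054,-0.0534,0,-0.1,0.19,0.081,-0.08,0,-0.15,0.19,0.108,-0.1068,0,-0.2,0.19,0.135,-0.1335,0,-0.25,0.19,0.162,-0.16,0,-0.3,0.19,0.189,-0.187,0,-0.347,0.19,0.216,-0.2136,0,-0.347,0.19,0.243,-0.24,0,-0.347,0.19,0.27,-0.267,0,-0.347]'

```text
t: 0.98
tcp_pos: [0.3639, -0.261, 0.2313]
orientation: [[0.799, 0.602, 0.0], [0.602, -0.799, -0.0], [-0.0, 0.0, -1.0]]
force: [1.4, -0.6, 0.1]
finger_gap: 0.0168
grip_force: 0.0
```

Run:
```python
from h import *
goto([.52,.03,.23],.646);goto([.621,.0805,.2],.646)
```

```text
shift [ 0.2998 -0.1385  0.0013] spin -0.0005 t 0.9833
shift [ 0.4108 -0.1181  0.0313] spin -0.0005 t 0.9833
```

Call:
apply_moves --series '[0.19,0.035,-0.016,0,0,0.19,0.07,-0.032,0,0,0.19,0.105,-0.048,0,0,0.19,0.14,-0.064,0,0,0.19,0.175,-0.08,0,0,0.19,0.21,-0.096,0,0,0.19,0.245,-0.112,0,0,0.19,0.28,-0.13,0,0,0.19,0.3,-0.138,0,0,0.19,0.32,-0.134,0.005,0]'

```text
t: 1.82
tcp_pos: [0.5384, 0.0398, 0.2268]
orientation: [[0.797, 0.604, 0.0], [0.604, -0.797, 0.0], [0.0, 0.0, -1.0]]
force: [1.0, -0.6, 0.1]
finger_gap: 0.0165
grip_force: 0.0
```

Run:
```python
from h import *
goto([.621,.0805,.2],.646)
```

```text
shift [0.0904 0.0175 0.0268] spin 0.0026 t 1.8167
```

Call:
apply_moves --series '[0.19,0.03,0.006,0.01,0,0.19,0.06,0.012,0.02,0,0.19,0.09,0.0175,0.027,0,0.19,0.09,0.0175,0.027,0,0.19,0.09,0.0175,0.027,0]'

```text
t: 2.23
tcp_pos: [0.621, 0.0777, 0.1979]
orientation: [[0.798, 0.603, -0.002], [0.603, -0.798, -0.0], [-0.002, -0.001, -1.0]]
force: [0.3, -0.6, -1.2]
finger_gap: 0.0162
grip_force: 0.0
```

Run:
```python
from h import *
C=cam("wrist");im=get_image("wrist");cv2.imwrite("pics/w1.png",im[:,:,::-1]);np.save("w1.npy",np.array([0]))
goto([.621,.0805,.055],.646)
print(proj(C,np.array([state()['tcp_pos'],[*Wd([-.055+.0073,.125+.0138]),.045],[.673,-.031,.078]])))
```

```text
shift [ 0.0027 -0.0021  0.1435] spin 0.0004 t 2.2833
[[253.13758599 250.09033428]
 [250.49078499 173.37197216]
 [386.92281651 210.59590615]]
```

View pics/w1.png

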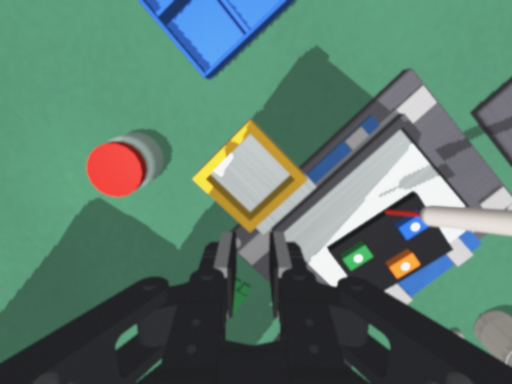

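The wrist view shows the well floor at about (250,174) and the red tip at (385,212). Both match the predictions to within 2 px, so I'll descend into the well.

Call:
apply_moves --series '[0.19,0.003,-0.002,0.03,0,0.19,0.003,-0.002,0.06,0,0.19,0.003,-0.002,0.09,0,0.19,0.003,-0.002,0.115,0,0.19,0.003,-0.002,0.13,0,0.19,0.003,-0.002,0.138,0,0.19,0.003,-0.002,0.144,0,0.19,0.003,-0.002,0.144,0]'

```text
t: 2.95
tcp_pos: [0.6216, 0.0802, 0.0552]
orientation: [[0.799, 0.602, -0.0], [0.602, -0.799, -0.0], [-0.0, -0.0, -1.0]]
force: [0.2, 0.8, 0.2]
finger_gap: 0.0159
grip_force: 0.0
```

Run:
```python
from h import *
s=state();print(Sg(s['tcp_pos']),s['force'])
w=Wd([-.065-.055,.139]);goto([*w,s['tcp_pos'][2]],.646)
```

```text
[-0.04698559  0.13839609] [0.21880462 0.78857221 0.22088687]
shift [-0.0513 -0.052   0.    ] spin -0.0006 t 2.95
```

Call:
apply_moves --series '[0.19,-0.001,-0.001,0,0,0.19,-0.002,-0.002,0,0,0.19,-0.003,-0.003,0,0,0.19,-0.0045,-0.0045,0,0,0.19,-0.007,-0.007,0,0,0.19,-0.011,-0.011,0,0,0.19,-0.016,-0.016,0,0,0.19,-0.021,-0.021,0,0,0.19,-0.026,-0.026,0,0,0.19,-0.031,-0.031,0,0]'

```text
t: 3.78
tcp_pos: [0.5797, 0.0867, 0.056]
orientation: [[0.799, 0.602, 0.004], [0.602, -0.799, 0.0], [0.004, 0.003, -1.0]]
force: [6.6, -0.8, -0.4]
finger_gap: 0.0162
grip_force: 3.3
```

Call:
apply_moves --series '[0.19,-0.005,-0.005,0,0,0.19,-0.01,-0.01,0,0,0.19,-0.014,-0.014,0,0,0.19,-0.017,-0.017,0,0,0.19,-0.019,-0.019,0,0,0.19,-0.02,-0.02,0,0,0.19,-0.021,-0.021,0,0,0.19,-0.021,-0.021,0,0]'

```text
t: 4.45
tcp_pos: [0.5502, 0.0909, 0.056]
orientation: [[0.799, 0.602, 0.004], [0.602, -0.799, 0.0], [0.003, 0.002, -1.0]]
force: [5.9, 0.6, 0.4]
finger_gap: 0.0161
grip_force: 2.5
```

Run:
```python
from h import *
C=cam("wrist");im=get_image("wrist");cv2.imwrite("pics/w2.png",im[:,:,::-1])
s=state();print(Sg(s['tcp_pos']),s['force'])
im=get_image("top");C=cam("top");k=blobs(im,"yellow",(180,100,345,260))[1]
k=np.vstack(k);r=cv2.minAreaRect(k);print(r,Sg(ray(C,r[0],.07)[0])-[-.055,.125])
cv2.imwrite("pics/t2.png",im[:,:,::-1])
```

```text
[-0.11918748  0.13909471] [5.1886014  0.70672022 0.28087433]
((301.0, 203.0), (2.0, 6.0), 90.0) [-0.02058939 -0.15316869]
```

Call:
apply_moves --series '[0.19,-0.001,-0.001,0,0,0.19,-0.0015,-0.0015,0,0,0.19,-0.002,-0.002,0,0,0.19,-0.0025,-0.0025,0,0,0.19,-0.0028,-0.0028,0,0]'

```text
t: 4.97
tcp_pos: [0.5464, 0.0914, 0.0559]
orientation: [[0.799, 0.602, 0.004], [0.602, -0.799, 0.0], [0.003, 0.002, -1.0]]
force: [5.8, 0.5, 0.4]
finger_gap: 0.016
grip_force: 3.0
```

Call:
apply_moves --series '[0.19,-0.0005,-0.0005,0,0,0.19,-0.001,-0.001,0,0,0.19,-0.0013,-0.0013,0,0]'

```text
t: 5.22
tcp_pos: [0.5446, 0.0917, 0.0559]
orientation: [[0.799, 0.602, 0.004], [0.602, -0.799, 0.0], [0.003, 0.002, -1.0]]
force: [6.0, 1.5, 1.5]
finger_gap: 0.0162
grip_force: 3.0
```

Run:
```python
from h import *
s=state();print(Sg(s['tcp_pos']),s['force'])
```

```text
[-0.12488978  0.1390967 ] [5.96141194 1.53877636 1.48176544]
```

Not at the stop yet, so I'll continue in small steps.

Call:
apply_moves --series '[0.19,-0.0005,-0.0005,0,0,0.19,-0.001,-0.001,0,0,0.19,-0.0014,-0.0014,0,0]'

```text
t: 5.47
tcp_pos: [0.5426, 0.0919, 0.0559]
orientation: [[0.799, 0.602, 0.004], [0.602, -0.799, 0.0], [0.003, 0.002, -1.0]]
force: [6.1, 1.0, 0.3]
finger_gap: 0.0159
grip_force: 3.0
```

Call:
apply_moves --series '[0.19,-0.0005,-0.0005,0,0,0.19,-0.001,-0.001,0,0,0.19,-0.0014,-0.0014,0,0]'

```text
t: 5.72
tcp_pos: [0.5417, 0.0922, 0.0561]
orientation: [[0.799, 0.602, 0.006], [0.602, -0.799, 0.0], [0.005, 0.004, -1.0]]
force: [11.6, -0.3, -0.6]
finger_gap: 0.0161
grip_force: 5.8
```

Call:
apply_moves --series '[0.19,-0.0005,-0.0005,0,0,0.19,-0.001,-0.001,0,0,0.19,-0.0014,-0.0014,0,0]'

```text
t: 5.97
tcp_pos: [0.5414, 0.0922, 0.0563]
orientation: [[0.799, 0.601, 0.01], [0.601, -0.799, 0.0], [0.008, 0.006, -1.0]]
force: [18.5, -2.4, -5.1]
finger_gap: 0.0161
grip_force: 9.0
```

Call:
apply_moves --series '[0.19,0.003,0.003,0,0,0.19,0.006,0.006,0,0,0.19,0.006,0.006,-0.03,0,0.1,0.006,0.006,-0.07,0,0,0.006,0.006,-0.11,0,0,0.006,0.006,-0.11,-0.12,0,0.006,0.006,-0.11,-0.24,0,0.006,0.006,-0.11,-0.36,0,0.006,0.006,-0.11,-0.48,0,0.006,0.006,-0.11,-0.6]'

```text
t: 6.8
tcp_pos: [0.5453, 0.0912, 0.1652]
orientation: [[0.314, 0.95, -0.001], [0.95, -0.314, -0.0], [-0.001, -0.001, -1.0]]
force: [-0.8, 0.4, -0.0]
finger_gap: 0.0001
grip_force: 0.0
```

Run:
```python
from h import *
goto([*Wd([-.0805,-.09]),.165],1.432)
im=get_image("top");C=cam("top");cv2.imwrite("pics/t3.png",im[:,:,::-1])
for c in("yellow","green","blue","orange"):
    for k in blobs(im,c,(180,100,345,260),25)[1][:5]:
        r=cv2.minAreaRect(k);print(c,np.round(r[0],1),np.round(r[1],1),Sg(ray(C,r[0],.065)[0]).round(4))
im=get_image("wrist");C=cam("wrist");cv2.imwrite("pics/w3.png",im[:,:,::-1])
```

```text
shift [-0.2173  0.0839  0.0003] spin -0.1801 t 6.8
green [265.  246.5] [17. 12.] [-0.1783  0.0387]
green [282.  213.1] [ 7.8 11.9] [-0.1019  0.0104]
blue [192. 132.] [26. 24.] [0.0598 0.2354]
blue [320.8 203.7] [15.6 24.5] [-0.0711 -0.0716]
blue [290.4 187.7] [ 8.  12.4] [-0.0434 -0.0019]
blue [318.5 229. ] [ 6. 15.] [-0.127  -0.0718]
blue [323.  179.5] [ 5. 14.] [-0.0164 -0.0715]
```

View pics/w3.png

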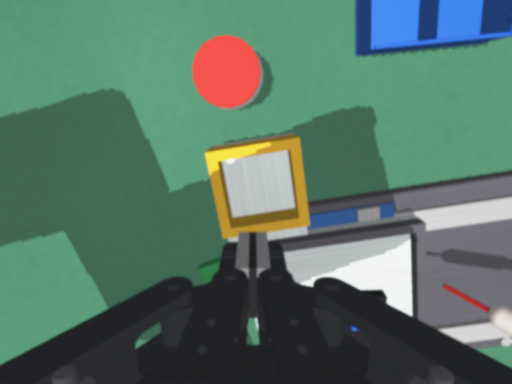

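The wrist view shows the well at (258,187) and the tip at about (445,288), far from the gripper. The panel pose is unchanged after the draw-back.

Run:
```python
from h import *
goto([*Wd([-.078,-.09]),.165],1.432)
```

```text
shift [-2.165e-01  8.710e-02  2.000e-04] spin -0.1839 t 6.9
```

Call:
apply_moves --series '[0,-0.035,0.014,0,-0.06,0,-0.07,0.028,0,-0.12,0,-0.105,0.042,0,-0.184,0,-0.14,0.056,0,-0.184,0,-0.175,0.07,0,-0.184,0,-0.205,0.082,0,-0.184,0,-0.2165,0.087,0,-0.184,0,-0.2165,0.087,0.035,-0.184,0,-0.2165,0.087,0.07,-0.184,0,-0.2165,0.087,0.07,-0.184]'

```text
t: 7.73
tcp_pos: [0.5565, -0.1408, 0.0902]
orientation: [[0.145, 0.989, -0.008], [0.989, -0.145, 0.003], [0.002, -0.009, -1.0]]
force: [-0.7, 0.7, -0.1]
finger_gap: 0.0002
grip_force: 0.0
```

Run:
```python
from h import *
s=state();print(Sg(s['tcp_pos']),s['force'])
goto([*Wd([-.078,-.09]),.052],1.432)
```

```text
[-0.08093502 -0.08944375] [-0.70237138  0.74888592 -0.09732523]
shift [-0.0006  0.0033  0.0382] spin -0.0063 t 7.7333
```

Call:
apply_moves --series '[0,0,0,0.02,0,0,0,0,0.035,0,0,0,0,0.043,0,0,0,0,0.043,0]'

```text
t: 8.07
tcp_pos: [0.5589, -0.1411, 0.0519]
orientation: [[0.142, 0.99, -0.002], [0.99, -0.142, 0.001], [0.0, -0.002, -1.0]]
force: [-0.3, 0.3, -1.0]
finger_gap: -0.0003
grip_force: 0.0
```

Call:
apply_moves --series '[0,0.005,0,0,0,0,0.01,0,0,0,0,0.015,0,0,0,0,0.019,0,0,0,0,0.023,0,0,0,0,0.027,0,0,0,0,0.031,0,0,0,0,0.035,0,0,0,0,0.039,0,0,0,0,0.043,0,0,0]'

```text
t: 8.9
tcp_pos: [0.5654, -0.0991, 0.0524]
orientation: [[0.141, 0.99, 0.0], [0.99, -0.141, -0.0], [-0.0, 0.0, -1.0]]
force: [-1.4, -2.7, 0.8]
finger_gap: 0.0
grip_force: 1.5
```

```bash
cat > pan.py <<'E'
from h import *
P=np.array([[-.030,.018],[.030,.014],[.002,-.017]])
def panel(show=1,name="top"):
    im=get_image(name);C=cam(name);q={}
    hue={'green':0,'blue':1,'orange':2}
    for c in hue:
        for k in blobs(im,c,None,25)[1]:
            p=Sg(ray(C,cv2.minAreaRect(k)[0],.065)[0])
            if cv2.contourArea(k)<(200 if name=="top" else 4000) and -.16<p[0]<.12 and -.06<p[1]<.085 : q.setdefault(c,p)
    if show:print({c:v.round(4).tolist() for c,v in q.items()})
    return q,im
if __name__=="__main__":
    s=state();print("tcp",Sg(s['tcp_pos']).round(4),s['tcp_pos'][2].round(4),s['force'].round(1),s['t']);panel()
E
python3 pan.py
```

```text
tcp [-0.0778 -0.0469] 0.0524 [-1.4 -2.7  0.8] 8.9
{}
```

Call:
apply_moves --series '[0,0.003,0,0,0,0,0.006,0,0,0,0,0.0095,0,0,0,0,0.013,0,0,0,0,0.0165,0,0,0,0,0.02,0,0,0,0,0.023,0,0,0,0,0.026,0,0,0,0,0.028,0,0,0,0,0.03,0,0,0]'

```text
t: 9.78
tcp_pos: [0.5695, -0.0692, 0.0523]
orientation: [[0.14, 0.99, 0.0], [0.99, -0.14, -0.0], [-0.0, 0.0, -1.0]]
force: [-0.4, -3.8, 1.5]
finger_gap: -0.0
grip_force: 1.7
```

Run:
```python
from pan import *
s=state();print("tcp",Sg(s['tcp_pos']).round(4),s['force'].round(1),s['t']);im=panel()[1]
cv2.imwrite("pics/t4.png",cv2.resize(im[140:270,190:350],None,fx=4,fy=4)[:,:,::-1])
```

```text
tcp [-0.0779 -0.0168] [-0.4 -3.8  1.5] 9.7833
{}
```

View pics/t4.png

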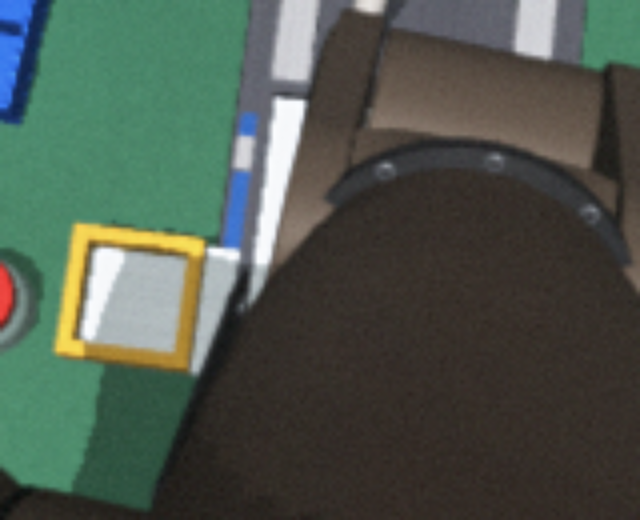

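The top view is blocked by the arm, but the well is visible at about (222,214). I'll go on slowly by force.

Call:
apply_moves --series '[0,0.0015,0,0,0,0,0.003,0,0,0,0,0.0045,0,0,0,0,0.006,0,0,0]'

```text
t: 10.17
tcp_pos: [0.5704, -0.0635, 0.0523]
orientation: [[0.141, 0.99, 0.0], [0.99, -0.141, -0.0], [-0.0, 0.0, -1.0]]
force: [0.3, -3.8, 3.0]
finger_gap: 0.0003
grip_force: 1.7
```

Call:
apply_moves --series '[0,0.0005,0,0,0,0,0.001,0,0,0,0,0.0015,0,0,0,0,0.0015,0,0,0]'

```text
t: 10.5
tcp_pos: [0.5706, -0.0622, 0.0523]
orientation: [[0.141, 0.99, 0.0], [0.99, -0.141, -0.0], [-0.0, 0.0, -1.0]]
force: [0.3, -6.0, 1.4]
finger_gap: -0.0
grip_force: 2.6
```

```bash
cat >> h.py <<'E'
def well():
    im=get_image("top");C=cam("top");k=blobs(im,"yellow",(180,100,345,260),300)[1]
    if not k: print("no well");return
    r=cv2.minAreaRect(k[0]);p=Sg(ray(C,r[0],.07)[0])-[-.055,.125];print("saddle,carriage",p.round(4),np.round(r[1],1));return p
E
python3 - <<'E'
from pan import *
s=state();print("tcp",Sg(s['tcp_pos']).round(4),s['force'].round(1),s['t']);well()
im=panel(1,"side")[1]
cv2.imwrite("pics/s4.png",cv2.resize(im[170:270,190:350],None,fx=5,fy=5)[:,:,::-1])
cv2.imwrite("pics/w4.png",get_image("wrist")[:,:,::-1])
E
```

```text
tcp [-0.0778 -0.0097] [ 0.3 -6.   1.4] 10.5
saddle,carriage [-0.0639  0.0155] [33.7 33.1]
{}
```

View pics/s4.png

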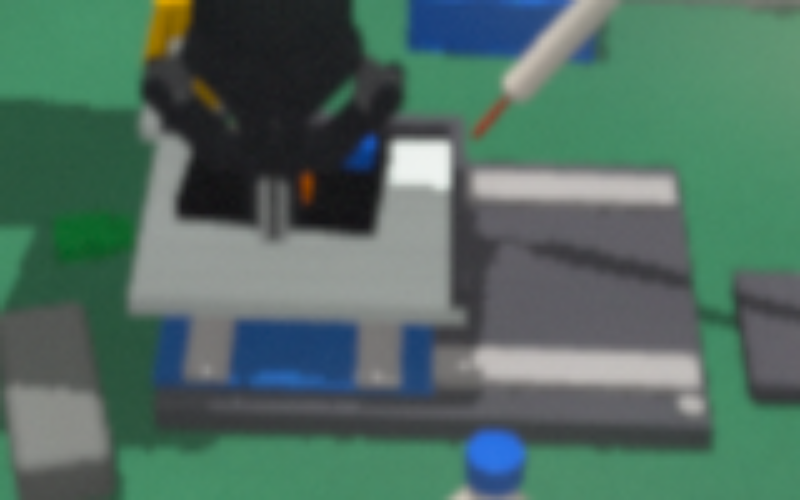

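The side view shows the panel against the +y fence side with a small skew left: its front edge runs (178,215)–(375,237), against the platform edge at slope 0.04. I'll keep pushing gently.

Call:
apply_moves --series '[0,0.0005,0,0,0,0,0.001,0,0,0,0,0.0015,0,0,0,0,0.0015,0,0,0]'

```text
t: 10.98
tcp_pos: [0.5708, -0.0608, 0.0523]
orientation: [[0.141, 0.99, 0.0], [0.99, -0.141, -0.0], [-0.0, 0.0, -1.0]]
force: [-0.1, -5.2, 2.5]
finger_gap: -0.0001
grip_force: 2.7
```

Call:
apply_moves --series '[0,0.0005,0,0,0,0,0.001,0,0,0,0,0.0015,0,0,0,0,0.0015,0,0,0]'

```text
t: 11.32
tcp_pos: [0.5711, -0.0593, 0.0523]
orientation: [[0.141, 0.99, 0.0], [0.99, -0.141, -0.0], [-0.0, 0.0, -1.0]]
force: [-1.1, -5.7, 2.0]
finger_gap: -0.0001
grip_force: 2.7
```

Run:
```python
from pan import *
s=state();print("tcp",Sg(s['tcp_pos']).round(4),s['force'].round(1),s['t']);well()
```

```text
tcp [-0.0777 -0.0068] [-1.1 -5.7  2. ] 11.3167
saddle,carriage [-0.0643  0.0183] [33.2 33.7]
```

Call:
apply_moves --series '[0,-0.01,0,0,0,0,-0.025,0,0,0,0,-0.04,0,-0.02,0,0,-0.05,0,-0.05,0,0,-0.06,0,-0.08,0,0,-0.075,0,-0.11,0,0,-0.085,0,-0.13,0,0,-0.085,0,-0.13,0,0,-0.085,0,-0.13,0]'

```text
t: 12.12
tcp_pos: [0.5589, -0.1438, 0.1829]
orientation: [[0.142, 0.99, 0.001], [0.99, -0.142, -0.0], [-0.0, 0.001, -1.0]]
force: [0.3, 1.0, -0.3]
finger_gap: -0.0
grip_force: 0.0
```

Run:
```python
from pan import *
C=cam("wrist");im=get_image("wrist");cv2.imwrite("pics/w5.png",im[:,:,::-1])
for c in("green","blue","orange","yellow"):
    for k in blobs(im,c,None,60)[1][:4]:
        r=cv2.minAreaRect(k);print(c,cv2.contourArea(k),np.round(r[0],1),np.round(r[1],1),round(r[2],1),Sg(ray(C,r[0],.065)[0]).round(4))
for k in blobs(im,"black",None,800)[1][:3]:
    q=cv2.approxPolyDP(k,8,True)[:,0];print([ (a.tolist(),Sg(ray(C,a,.057)[0]).round(4).tolist()) for a in q])
well()
```

```text
green 1215.5 [142.2  26.9] [31.6 45.9] 75.4 [-0.16    0.0307]
blue 2327.5 [265.5 156.5] [39. 61.] 90.0 [-0.0673 -0.0671]
blue 1004.5 [483.5 348.5] [35. 55.] 90.0 [ 0.1542 -0.2634]
blue 485.5 [203.9 156.5] [39.4 13.4] 88.0 [-0.1186 -0.0669]
blue 431.0 [326.9 156.5] [12.2 39.7] 3.3 [-0.0162 -0.0673]
orange 813.5 [255.1  37.9] [35.8 24.6] 5.7 [-0.0759  0.023 ]
yellow 186.5 [254.4  37.4] [28.5 18. ] 3.8 [-0.0765  0.0233]
[([0, 366], [-0.3456, -0.2913]), ([0, 383], [-0.3508, -0.3141]), ([51, 383], [-0.2959, -0.3143]), ([64, 366], [-0.278, -0.2916]), ([77, 383], [-0.2679, -0.3144]), ([429, 383], [0.1117, -0.3161]), ([435, 366], [0.1145, -0.2933]), ([454, 383], [0.1387, -0.3163]), ([511, 383], [0.2004, -0.3165]), ([510, 368], [0.1947, -0.2963]), ([339, 280], [0.0051, -0.1893]), ([294, 283], [-0.0383, -0.1924]), ([275, 243], [-0.0574, -0.1499]), ([256, 279], [-0.0751, -0.1879]), ([254, 233], [-0.0769, -0.1397]), ([249, 279], [-0.0818, -0.1879]), ([228, 243], [-0.1012, -0.1497]), ([209, 284], [-0.1207, -0.1932]), ([166, 280], [-0.162, -0.1887])]
saddle,carriage [-0.0647  0.0183] [33.2 33.9]
```

View pics/w5.png

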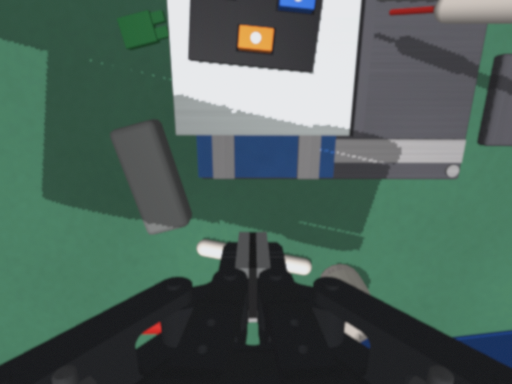

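The wrist view shows the panel's -y edge from (188,60) to (315,73), so about 0.1 rad of skew remains. Its -x corner is at the +y fence. I'll push nearer the +x end of that side for more leverage.

Run:
```python
from h import *
goto([*Wd([-.055,-.04]),.052],1.432)
```

```text
shift [0.0513 0.0238 0.1292] spin -0.0023 t 12.2167
```

Call:
apply_moves --series '[0,0.025,0.012,0.03,0,0,0.045,0.022,0.06,0,0,0.051,0.024,0.09,0,0,0.051,0.024,0.115,0,0,0.051,0.024,0.129,0,0,0.056,0.024,0.129,0,0,0.063,0.024,0.129,0,0,0.069,0.024,0.129,0,0,0.074,0.024,0.129,0]'

```text
t: 12.97
tcp_pos: [0.5937, -0.0724, 0.0543]
orientation: [[0.14, 0.99, 0.001], [0.99, -0.14, -0.0], [-0.0, 0.001, -1.0]]
force: [-0.2, 0.5, 0.2]
finger_gap: -0.0003
grip_force: 0.0
```

Call:
apply_moves --series '[0,0.002,0,0,0,0,0.0035,0,0,0,0,0.005,0,0,0,0,0.0065,0,0,0,0,0.008,0,0,0,0,0.009,0,0,0,0,0.01,0,0,0,0,0.01,0,0,0]'

```text
t: 13.63
tcp_pos: [0.595, -0.0637, 0.0534]
orientation: [[0.141, 0.99, 0.001], [0.99, -0.141, -0.001], [-0.0, 0.001, -1.0]]
force: [1.3, -3.3, 0.9]
finger_gap: 0.0004
grip_force: 1.3
```

Run:
```python
from pan import *
s=state();print("tcp",Sg(s['tcp_pos']).round(4),s['force'].round(1),s['t']);well()
```

```text
tcp [-0.0535 -0.0078] [ 1.3 -3.3  0.9] 13.6333
no well
```

Call:
apply_moves --series '[0,0.0015,0,0,0,0,0.0025,0,0,0,0,0.0035,0,0,0,0,0.0035,0,0,0]'

```text
t: 14.02
tcp_pos: [0.5954, -0.06, 0.0534]
orientation: [[0.141, 0.99, 0.001], [0.99, -0.141, -0.0], [-0.0, 0.001, -1.0]]
force: [1.8, -3.9, 0.5]
finger_gap: 0.0
grip_force: 1.7
```

Call:
apply_moves --series '[0,0.0007,0,0,0,0,0.0014,0,0,0,0,0.0014,0,0,0]'

```text
t: 14.27
tcp_pos: [0.5956, -0.0587, 0.0534]
orientation: [[0.141, 0.99, 0.001], [0.99, -0.141, -0.0], [-0.0, 0.001, -1.0]]
force: [1.6, -4.6, 0.2]
finger_gap: -0.0002
grip_force: 1.9
```

Call:
apply_moves --series '[0,0.0007,0,0,0,0,0.0014,0,0,0,0,0.0014,0,0,0]'

```text
t: 14.52
tcp_pos: [0.5957, -0.0575, 0.0534]
orientation: [[0.14, 0.99, 0.001], [0.99, -0.14, -0.001], [-0.0, 0.001, -1.0]]
force: [2.2, -5.6, 1.2]
finger_gap: 0.0001
grip_force: 2.6
```

Run:
```python
from pan import *
s=state();print("tcp",Sg(s['tcp_pos']).round(4),s['force'].round(1),s['t']);well()
```

```text
tcp [-0.0536 -0.0015] [ 2.2 -5.6  1.2] 14.5167
no well
```

Call:
apply_moves --series '[0,0.0007,0,0,0,0,0.0007,0,0,0,0,-0.01,0,0,0,0,-0.03,0,0,0,0,-0.05,-0.01,-0.03,0,0,-0.065,-0.02,-0.06,0,0,-0.07,-0.025,-0.1,0,0,-0.075,-0.025,-0.14,0,0,-0.075,-0.025,-0.15,0,0,-0.075,-0.025,-0.15,0]'

```text
t: 15.4
tcp_pos: [0.5607, -0.1286, 0.2064]
orientation: [[0.141, 0.99, 0.005], [0.99, -0.141, -0.001], [-0.001, 0.005, -1.0]]
force: [0.1, 0.4, -0.5]
finger_gap: 0.0003
grip_force: 0.0
```

Run:
```python
from pan import *
C=cam("wrist");im=get_image("wrist");cv2.imwrite("pics/w6.png",im[:,:,::-1])
q=panel(1,"wrist")
o=q[0].get('orange')
m=mask(im,"black");m[150:]=0
k=max(cv2.findContours(m,cv2.RETR_EXTERNAL,cv2.CHAIN_APPROX_NONE)[0],key=cv2.contourArea)
a=cv2.approxPolyDP(k,6,True)[:,0];print([(p.tolist(),Sg(ray(C,p,.057)[0]).round(4).tolist()) for p in a])
well()
goto([*Wd([-.152,.044]),.15],1.432)
```

```text
{'green': [-0.1091, 0.0628], 'blue': [-0.0501, 0.0595], 'orange': [-0.0778, 0.0291]}
[([473, 91], [0.117, 0.0003]), ([470, 105], [0.1166, -0.0117])]
saddle,carriage [-0.0648  0.0198] [33.2 34.1]
shift [ 0.1199 -0.0723  0.0521] spin -0.0021 t 15.55
```

Call:
apply_moves --series '[0,0,-0.03,0,0,0,0.02,-0.06,0,0,0,0.05,-0.073,0.01,0,0,0.08,-0.073,0.03,0,0,0.11,-0.073,0.05,0,0,0.121,-0.073,0.08,0,0,0.121,-0.073,0.11,0,0,0.121,-0.073,0.14,0,0,0.121,-0.073,0.15,0,0,0.121,-0.073,0.15,0]'

```text
t: 16.38
tcp_pos: [0.5031, 0.0025, 0.0502]
orientation: [[0.14, 0.99, -0.007], [0.99, -0.14, 0.001], [-0.0, -0.007, -1.0]]
force: [-0.0, 0.3, 0.5]
finger_gap: -0.0001
grip_force: 0.0
```

Run:
```python
from h import *
s=state();print("tcp",Sg(s['tcp_pos']).round(4),s['tcp_pos'][2],s['force'].round(1),s['t'])
goto([*Wd([-.152,.045]),.0525],1.432);well()
```

```text
tcp [-0.1536  0.045 ] 0.0502380031912077 [-0.   0.3  0.5] 16.3833
shift [-0.      0.0016 -0.0023] spin -0.002 t 16.3833
no well
```

Call:
apply_moves --series '[0,0,0.005,0,0,0,0,0.009,0,0,0,0,0.012,0,0,0,0,0.015,0,0,0,0,0.018,0,0,0,0,0.021,0,0,0,0,0.024,0,0,0,0,0.027,0,0,0,0,0.03,0,0,0,0,0.033,0,0]'

```text
t: 17.27
tcp_pos: [0.5374, -0.0025, 0.0533]
orientation: [[0.141, 0.99, -0.001], [0.99, -0.141, 0.0], [-0.0, -0.001, -1.0]]
force: [-4.7, 0.7, 2.4]
finger_gap: -0.0002
grip_force: 2.5
```

Call:
apply_moves --series '[0,0,0.003,0,0,0,0,0.005,0,0,0,0,0.007,0,0,0,0,0.009,0,0,0,0,0.01,0,0,0,0,0.01,0,0]'

```text
t: 17.77
tcp_pos: [0.5477, -0.004, 0.0532]
orientation: [[0.141, 0.99, 0.0], [0.99, -0.141, -0.0], [-0.0, 0.0, -1.0]]
force: [-3.2, 0.9, 1.7]
finger_gap: -0.0001
grip_force: 1.4
```

Run:
```python
from h import *
s=state();print("tcp",Sg(s['tcp_pos']).round(4),s['tcp_pos'][2],s['force'].round(1),s['t'])
```

```text
tcp [-0.1086  0.0448] 0.0532459817981471 [-3.2  0.9  1.7] 17.7667
```

Call:
apply_moves --series '[0,0,0.001,0,0,0,0,0.002,0,0,0,0,0.002,0,0]'

```text
t: 18.02
tcp_pos: [0.5497, -0.0043, 0.0533]
orientation: [[0.141, 0.99, 0.0], [0.99, -0.141, -0.0], [-0.0, 0.0, -1.0]]
force: [-3.7, -1.2, 2.2]
finger_gap: -0.0006
grip_force: 1.6
```

Call:
apply_moves --series '[0,0,0.001,0,0,0,0,0.0015,0,0,0,0,0.0015,0,0]'

```text
t: 18.27
tcp_pos: [0.5511, -0.0045, 0.0533]
orientation: [[0.141, 0.99, 0.0], [0.99, -0.141, -0.0], [-0.0, 0.0, -1.0]]
force: [-3.4, -0.6, 0.8]
finger_gap: 0.0001
grip_force: 1.6
```

Call:
apply_moves --series '[0,0,0.0007,0,0,0,0,0.0013,0,0,0,0,0.0013,0,0]'

```text
t: 18.52
tcp_pos: [0.5524, -0.0046, 0.0533]
orientation: [[0.141, 0.99, 0.0], [0.99, -0.141, -0.0], [-0.0, 0.0, -1.0]]
force: [-2.7, -0.9, 1.6]
finger_gap: -0.0002
grip_force: 1.6
```

Call:
apply_moves --series '[0,0,0.0007,0,0,0,0,0.0013,0,0,0,0,0.0013,0,0]'

```text
t: 18.77
tcp_pos: [0.5537, -0.0049, 0.0533]
orientation: [[0.141, 0.99, 0.0], [0.99, -0.141, -0.0], [-0.0, 0.0, -1.0]]
force: [-3.9, -1.0, 1.1]
finger_gap: -0.0002
grip_force: 1.6
```

Call:
apply_moves --series '[0,0,0.0006,0,0,0,0,0.001,0,0,0,0,0.001,0,0]'

```text
t: 19.02
tcp_pos: [0.5546, -0.005, 0.0533]
orientation: [[0.141, 0.99, 0.0], [0.99, -0.141, -0.0], [-0.0, 0.0, -1.0]]
force: [-2.8, -1.2, 0.6]
finger_gap: -0.0001
grip_force: 1.7
```

Run:
```python
from pan import *
s=state();print("tcp",Sg(s['tcp_pos']).round(4),s['tcp_pos'][2],s['force'].round(1),s['t']);well();panel(1,"side");panel(1,"top")
```

```text
tcp [-0.1016  0.0448] 0.053272438754698816 [-2.8 -1.2  0.6] 19.0167
no well
{'blue': [-0.0146, 0.054], 'orange': [-0.0441, 0.0232]}
{}
```

Call:
apply_moves --series '[0,0,0.0006,0,0,0,0,0.001,0,0,0,0,0.001,0,0]'

```text
t: 19.42
tcp_pos: [0.5555, -0.0051, 0.0533]
orientation: [[0.141, 0.99, -0.0], [0.99, -0.141, -0.0], [-0.0, -0.0, -1.0]]
force: [-3.5, -2.0, 0.4]
finger_gap: 0.0001
grip_force: 1.8
```

Call:
apply_moves --series '[0,0,0.0006,0,0,0,0,0.001,0,0,0,0,0.001,0,0]'

```text
t: 19.67
tcp_pos: [0.5566, -0.0052, 0.0533]
orientation: [[0.141, 0.99, 0.0], [0.99, -0.141, -0.0], [-0.0, 0.0, -1.0]]
force: [-3.7, -1.7, 0.2]
finger_gap: -0.0002
grip_force: 1.8
```

Call:
apply_moves --series '[0,0,0.0005,0,0,0,0,0.0008,0,0,0,0,0.0008,0,0]'

```text
t: 19.92
tcp_pos: [0.5574, -0.0053, 0.0533]
orientation: [[0.141, 0.99, 0.0], [0.99, -0.141, -0.0], [-0.0, 0.0, -1.0]]
force: [-4.3, -2.3, 1.1]
finger_gap: -0.0003
grip_force: 1.9
```

Call:
apply_moves --series '[0,0,0.0005,0,0,0,0,0.0008,0,0,0,0,0.0008,0,0]'

```text
t: 20.17
tcp_pos: [0.5577, -0.0054, 0.0532]
orientation: [[0.141, 0.99, -0.001], [0.99, -0.141, 0.0], [-0.0, -0.001, -1.0]]
force: [-5.2, -2.3, 1.3]
finger_gap: 0.0002
grip_force: 2.8
```

Run:
```python
from pan import *
s=state();print("tcp",Sg(s['tcp_pos']).round(4),s['force'].round(1),s['t']);im=panel(1,"side")[1]
cv2.imwrite("pics/s6.png",cv2.resize(im[170:270,190:350],None,fx=5,fy=5)[:,:,::-1])
```

```text
tcp [-0.0984  0.0448] [-5.2 -2.3  1.3] 20.1667
{'blue': [-0.0108, 0.0541], 'orange': [-0.0416, 0.0233]}
```

View pics/s6.png

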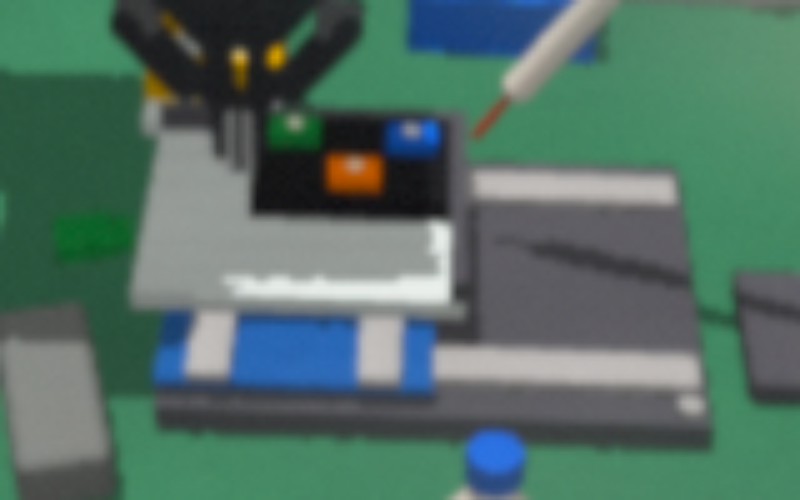

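The side view shows the panel square against both fences, with its right edge at the +x fence (455,150–215). I'll give it one more light push on the -y side to confirm.

Call:
apply_moves --series '[0,0,-0.005,0,0,0,0,-0.015,0,0,0,0,-0.025,-0.03,0,0,0,-0.025,-0.06,0,0,-0.03,-0.025,-0.08,0,0,-0.06,-0.015,-0.08,0,0,-0.085,0.01,-0.08,0,0,-0.085,0.035,-0.08,0,0,-0.085,0.05,-0.08,0,0,-0.085,0.05,-0.08,0]'

```text
t: 21.05
tcp_pos: [0.5977, -0.0975, 0.1333]
orientation: [[0.141, 0.99, 0.003], [0.99, -0.141, -0.001], [-0.0, 0.003, -1.0]]
force: [-0.4, -0.1, 0.4]
finger_gap: 0.0001
grip_force: 0.0
```

Run:
```python
from h import *
s=state();print("tcp",Sg(s['tcp_pos']).round(4),s['tcp_pos'][2])
goto([*Wd([-.048,-.03]),.053],1.432)
```

```text
tcp [-0.0461 -0.0409] 0.13331218702924547
shift [ 0.0109 -0.0022  0.0803] spin -0.0031 t 21.05
```

Call:
apply_moves --series '[0,0,0,0.03,0,0,0.004,0,0.06,0,0,0.01,0,0.08,0,0,0.02,0,0.08,0,0,0.028,0,0.08,0,0,0.033,0,0.08,0,0,0.036,0,0.08,0,0,0.038,0,0.08,0,0,0.038,0,0.08,0]'

```text
t: 21.8
tcp_pos: [0.6014, -0.0586, 0.0544]
orientation: [[0.14, 0.99, 0.002], [0.99, -0.14, -0.0], [-0.0, 0.002, -1.0]]
force: [-0.6, -0.6, 0.6]
finger_gap: -0.0
grip_force: 0.0
```

Call:
apply_moves --series '[0,0.0008,0,0,0,0,0.0015,0,0,0,0,0.0015,0,0,0]'

```text
t: 22.05
tcp_pos: [0.6013, -0.0578, 0.0535]
orientation: [[0.141, 0.99, 0.0], [0.99, -0.141, -0.0], [-0.0, 0.001, -1.0]]
force: [0.3, -0.3, 0.4]
finger_gap: -0.0001
grip_force: 0.5
```

Call:
apply_moves --series '[0,0.0008,0,0,0,0,0.0015,0,0,0,0,0.0015,0,0,0]'

```text
t: 22.3
tcp_pos: [0.6015, -0.0567, 0.0535]
orientation: [[0.141, 0.99, 0.0], [0.99, -0.141, -0.001], [-0.001, 0.0, -1.0]]
force: [-1.4, -6.0, 2.7]
finger_gap: -0.0003
grip_force: 2.5
```

Call:
apply_moves --series '[0,-0.01,0,0,0,0,-0.03,0,0,0,0,-0.035,-0.02,-0.03,0,0.1,-0.035,-0.05,-0.06,0,0.35,-0.02,-0.074,-0.09,0,0.35,0.02,-0.074,-0.11,0,0.35,0.06,-0.074,-0.11,0,0.35,0.1,-0.074,-0.11,0,0.35,0.135,-0.074,-0.11,0,0.35,0.146,-0.074,-0.11,0]'

```text
t: 23.13
tcp_pos: [0.5488, 0.1024, 0.1635]
orientation: [[0.138, 0.99, 0.001], [0.99, -0.138, 0.001], [0.001, 0.001, -1.0]]
force: [-0.2, 0.3, 0.0]
finger_gap: 0.03
grip_force: 0.0
```

Call:
apply_moves --series '[0.35,0,0,0,0.12,0.35,0,0,0,0.24,0.35,0,0,0,0.36,0.35,0,0,0,0.48,0.35,0,0,0,0.6,0.35,0,0,0,0.72,0.35,0,0,0,0.786,0.35,0,0,0,0.786]'

```text
t: 23.8
tcp_pos: [0.5486, 0.0982, 0.1631]
orientation: [[0.802, 0.597, -0.0], [0.597, -0.802, -0.0], [-0.0, -0.0, -1.0]]
force: [0.6, -0.5, -0.4]
finger_gap: 0.0295
grip_force: 0.0
```

Run:
```python
from pan import *
s=state();print("tcp",Sg(s['tcp_pos']).round(4),s['t'],s['finger_gap']);p=well();panel(1,"top")
C=cam("wrist");im=panel(1,"wrist")[1];cv2.imwrite("pics/w7.png",im[:,:,::-1])
k=blobs(im,"yellow",None,500)[1][0];r=cv2.minAreaRect(k);print("wrist well",Sg(ray(C,r[0],.07)[0])-[-.055,.125],np.round(r[0]),np.round(r[1]))
for k in blobs(im,"red",None,15)[1]:print("red",cv2.boundingRect(k))
if p is not None: goto([*Wd(p+[-.055,.125]),.053],.646)
```

```text
tcp [-0.1218  0.1461] 23.8 0.02949706888772373
no well
{'green': [-0.0721, 0.0642], 'blue': [-0.0126, 0.0602]}
{'green': [-0.0722, 0.0658], 'blue': [-0.0652, -0.0438], 'orange': [-0.0406, 0.0329]}
wrist well [-0.06279676  0.02217996] [256. 189.] [93. 94.]
red (135, 88, 67, 66)
red (494, 167, 18, 4)
```

Call:
apply_moves --series '[0.35,0.0005,0.002,0.03,0,0.35,0.0005,0.002,0.06,0,0.35,0.0005,0.002,0.08,0,0.35,0.0005,0.002,0.095,0,0.35,0.0005,0.002,0.103,0,0.35,0.0005,0.002,0.108,0,0.35,0.0005,0.002,0.108,0]'

```text
t: 24.53
tcp_pos: [0.5502, 0.0975, 0.0548]
orientation: [[0.799, 0.601, -0.001], [0.601, -0.799, -0.0], [-0.001, -0.0, -1.0]]
force: [1.2, 0.5, 0.1]
finger_gap: 0.0302
grip_force: 0.0
```

```bash
cat > rel.py <<'E'
from pan import *
def tipspots():
    s=state();print("tcp",Sg(s['tcp_pos']).round(4),s['tcp_pos'][2].round(4),s['force'].round(1),"gap",s['finger_gap'].round(4),"t",s['t'])
    for n in("top","side"):
        q,im=panel(0,n);C=cam(n)
        px=proj(C,np.array([[.673,-.031,.078]]))[0]
        h=cv2.cvtColor(im,cv2.COLOR_RGB2HSV);m=(((h[...,0]<7)|(h[...,0]>172))&(h[...,1]>110)&(h[...,2]>50)).astype(np.uint8)
        ys,xs=np.nonzero(m);ok=np.hypot(xs-px[0],ys-px[1])<14;pts=np.c_[xs,ys][ok]
        if len(pts)>2:
            # tip = end away from pen: lowest rows, extrapolated along needle axis
            i=pts[:,1].argmax();tip=pts[i]+[0,.3];print(n,"tip px",tip,len(pts),"stage",Sg(ray(C,tip,.078)[0]).round(4),end=' ')
        else: print(n,"no tip",end=' ')
        # white spots inside adapter boxes
        for c in q:
            w=mask(im,"white");p=proj(C,np.array([[*Wd(q[c]),.065]]))[0]
            yy,xx=np.nonzero(w);k=np.hypot(xx-p[0],yy-p[1])<4
            sp=Sg(ray(C,np.c_[xx,yy][k].mean(0),.065)[0]) if k.any() else None
            print(c,q[c].round(4),None if sp is None else sp.round(4),end=' ')
        print()
if __name__=="__main__":tipspots()
E
python3 rel.py
```

```text
Traceback (most recent call last):
  File "rel.py", line 20, in <module>
    if __name__=="__main__":tipspots()
                            ~~~~~~~~^^
  File "rel.py", line 3, in tipspots
    s=state();print("tcp",Sg(s['tcp_pos']).round(4),s['tcp_pos'][2].round(4),s['force'].round(1),"gap",s['finger_gap'].round(4),"t",s['t'])
                                                                                                       ^^^^^^^^^^^^^^^^^^^^^
AttributeError: 'float' object has no attribute 'round'
```

```bash
sed -i "s/s\['finger_gap'\].round(4)/round(s['finger_gap'],4)/" rel.py; python3 rel.py
```

```text
tcp [-0.1202  0.1457] 0.0548 [1.2 0.5 0.1] gap 0.0302 t 24.5333
top tip px [276.  157.3] 17 stage [0.0185 0.0376] green [-0.0721  0.0636] [-0.0716  0.0648] blue [-0.0123  0.0607] [-0.0123  0.0607] 
side no tip blue [-0.0121  0.0562] [-0.013   0.0612] orange [-0.0404  0.0254] None
```

Run:
```python
from h import *
C=cam("side");im=get_image("side");T=cam("top")
print(Sg(ray(C,[285.6-.4,196.8],.078)[0]))
print(im[190:201,280:294,0].tolist());print((im[190:201,280:294,0].astype(int)-im[190:201,280:294,1]).tolist())
im=get_image("top");print((im[148:162,272:284,0].astype(int)-im[148:162,272:284,1]).tolist())
```

```text
[0.02053199 0.0384846 ]
[[67, 67, 65, 66, 66, 65, 65, 69, 83, 104, 114, 107, 97, 100], [76, 74, 70, 69, 65, 64, 69, 83, 104, 118, 110, 89, 76, 74], [85, 84, 84, 75, 66, 68, 79, 103, 120, 115, 92, 73, 66, 64], [85, 91, 88, 78, 68, 77, 102, 121, 120, 95, 76, 65, 64, 65], [82, 92, 89, 78, 76, 100, 124, 126, 104, 76, 65, 63, 64, 62], [77, 90, 89, 83, 92, 116, 128, 108, 80, 66, 63, 63, 65, 64], [80, 92, 90, 89, 102, 115, 108, 83, 69, 65, 65, 65, 64, 64], [79, 90, 91, 88, 95, 96, 80, 70, 65, 63, 64, 64, 65, 64], [79, 89, 90, 81, 78, 75, 67, 64, 63, 64, 64, 64, 63, 63], [79, 91, 89, 77, 68, 64, 63, 64, 61, 65, 63, 63, 63, 63], [78, 91, 88, 76, 67, 64, 63, 64, 65, 61, 62, 66, 64, 63]]
[[-64, -64, -67, -67, -67, -68, -67, -61, -39, 0, 29, 14, -21, -30], [-45, -49, -53, -60, -67, -68, -62, -40, 1, 37, 28, -19, -51, -58], [-18, -22, -29, -48, -65, -63, -47, -5, 40, 37, -10, -50, -66, -68], [-4, -5, -16, -40, -59, -46, -8, 37, 49, 0, -46, -64, -68, -67], [2, 0, -12, -37, -46, -10, 40, 54, 15, -37, -64, -68, -67, -69], [0, -1, -11, -30, -21, 27, 57, 19, -32, -60, -68, -68, -67, -69], [2, 0, -10, 
[... 297 characters left out ...]
67, -67, -66, -66, -68]]
[[-2, -2, 0, -5, -4, -5, 19, 89, 91, 7, 0, -4], [-2, -2, 0, -3, -1, -2, 37, 115, 70, 2, -7, -2], [-3, -3, -2, -1, -6, 2, 55, 105, 33, -3, -2, -3], [-3, -3, -1, -4, -5, 18, 87, 102, 11, -5, -1, -1], [1, -3, 0, -3, -1, 38, 114, 69, 5, -7, -3, 0], [-3, -2, 0, -4, 3, 54, 103, 32, -4, -3, 0, -2], [-3, -2, -6, -2, 19, 85, 96, 17, -7, -4, -3, -3], [-3, -5, -2, -4, 35, 113, 67, 1, -4, 2, 0, 3], [-2, -4, -4, 4, 51, 105, 31, -3, -5, -1, -2, 1], [-4, -4, -2, 11, 71, 107, 22, -3, -4, -2, -2, -4], [-4, -3, -5, 2, 14, 22, 1, -4, -3, -3, -4, -3], [-3, 1, -3, -2, -4, -2, -4, -2, -1, 0, 0, 0], [-2, -2, 0, -2, 0, -3, 0, -1, 0, -2, -1, 1], [-3, 1, -5, 1, -1, -3, -1, -3, 1, -3, -3, -1]]
```

Call:
apply_moves --series '[0.35,0.0011,0.0011,0,0,0.35,0.0021,0.0021,0,0,0.35,0.0032,0.0032,0,0,0.35,0.005,0.005,0,0,0.35,0.0078,0.0078,0,0,0.35,0.0113,0.0113,0,0,0.35,0.0156,0.0156,0,0,0.35,0.0198,0.0198,0,0,0.35,0.024,0.024,0,0,0.35,0.0283,0.0283,0,0]'

```text
t: 25.57
tcp_pos: [0.5891, 0.092, 0.0553]
orientation: [[0.8, 0.6, -0.003], [0.6, -0.8, -0.0], [-0.002, -0.002, -1.0]]
force: [-6.3, 1.4, 4.3]
finger_gap: 0.0297
grip_force: 3.3
```

Call:
apply_moves --series '[0.35,0.0042,0.0042,0,0,0.35,0.0085,0.0085,0,0,0.35,0.0127,0.0127,0,0,0.35,0.017,0.017,0,0,0.35,0.0212,0.0212,0,0,0.35,0.0255,0.0255,0,0,0.35,0.029,0.029,0,0,0.35,0.0318,0.0318,0,0,0.35,0.034,0.034,0,0,0.35,0.0354,0.0354,0,0]'

```text
t: 26.4
tcp_pos: [0.6389, 0.0849, 0.0553]
orientation: [[0.8, 0.6, -0.002], [0.6, -0.8, -0.0], [-0.002, -0.001, -1.0]]
force: [-5.3, 0.3, 4.1]
finger_gap: 0.0298
grip_force: 3.1
```

Call:
apply_moves --series '[0.35,0.0009,-0.0009,0,0,0.35,0.0001,-0.0001,0,0,0.35,-0.001,0.001,0,0,0.35,-0.002,0.002,0,0,0.35,-0.003,0.003,0,0,0.35,-0.005,0.005,0,0,0.35,-0.008,0.008,0,0,0.35,-0.011,0.011,0,0,0.35,-0.013,0.013,0,0,0.35,-0.014,0.014,0,0]'

```text
t: 27.23
tcp_pos: [0.6363, 0.0656, 0.0551]
orientation: [[0.8, 0.6, -0.001], [0.6, -0.8, 0.001], [-0.0, -0.001, -1.0]]
force: [-4.1, 7.1, -0.1]
finger_gap: 0.0299
grip_force: 3.8
```

```bash
python3 rel.py
```

```text
tcp [-0.0305  0.1259] 0.0551 [-4.1  7.1 -0.1] gap 0.0299 t 27.2333
top tip px [277.  158.3] 27 stage [0.0165 0.0351] green [0.0124 0.0479] [0.0124 0.0485] blue [0.0708 0.0444] [0.0724 0.0437] 
side tip px [284.  196.3] 14 stage [0.0176 0.0405] blue [0.0717 0.0385] [0.0721 0.0449] orange [0.0433 0.0086] None
```

Call:
apply_moves --series '[0.35,-0.0005,0.002,0,0,0.35,-0.001,0.0045,0,0,0.35,-0.0017,0.0075,0,0,0.35,-0.0023,0.01,0,0,0.35,-0.0027,0.0117,0,0,0.35,-0.003,0.0125,0,0,0.35,-0.003,0.0125,0,0]'

```text
t: 27.92
tcp_pos: [0.6411, 0.0538, 0.055]
orientation: [[0.8, 0.6, -0.001], [0.6, -0.8, 0.001], [-0.001, -0.001, -1.0]]
force: [-4.6, 5.3, 0.7]
finger_gap: 0.03
grip_force: 3.7
```

```bash
cat >> rel.py <<'E'
def zoom(name):
    a=get_image("top")[125:225,235:325];b=get_image("side")[165:255,225:335]
    f=lambda i:cv2.resize(i,(400,440),interpolation=cv2.INTER_CUBIC)
    cv2.imwrite(name,np.hstack([f(a),f(b)])[:,:,::-1])
E
python3 -c "
from rel import *
tipspots();zoom('pics/z1.png')"
```

```text
tcp [-0.024  0.115] 0.055 [-4.6  5.3  0.7] gap 0.03 t 27.9167
top tip px [277.  156.3] 19 stage [0.021  0.0357] 
side tip px [285.  196.3] 4 stage [0.0201 0.0406] blue [0.0785 0.0264] [0.0789 0.0326] orange [ 0.0502 -0.003 ] [0.0504 0.003 ]
```

View pics/z1.png

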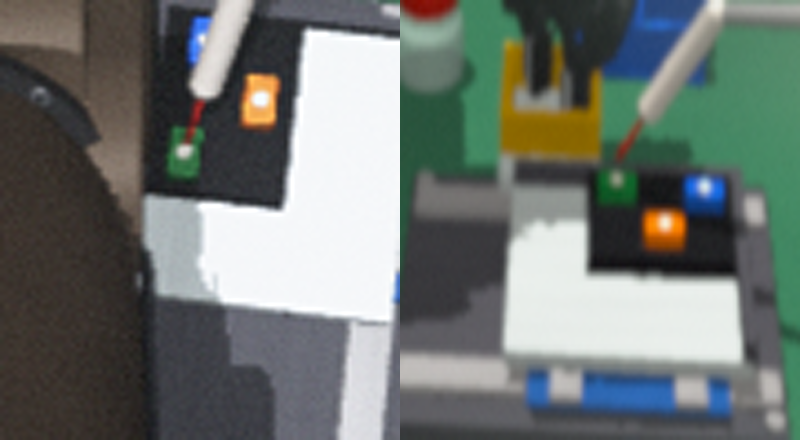

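The zoom shows the red needle end on the green adapter's white spot in both views: top (187,150), side (617,172).

```bash
cat >> rel.py <<'E'
def chk(col,tip=(.0188,.0368)):
    """white spot near the tip in the top view; all three adapters' spots if seen"""
    im=get_image("top");C=cam("top");T=np.array([*Wd(tip),.065]);p=proj(C,T)[0]
    x0,y0=np.round(p).astype(int)-6;g=im[y0:y0+13,x0:x0+13].astype(int);w=np.clip(g.min(2)-110,0,None).astype(float)
    yy,xx=np.mgrid[0:13,0:13];w[np.hypot(xx+x0-p[0],yy+y0-p[1])>4]=0
    c=[(w*xx).sum()/w.sum()+x0,(w*yy).sum()/w.sum()+y0];print("spot px",np.round(c,2),"want",p.round(2),"err tip-spot",(np.array(tip)-Sg(ray(C,c,.065)[0])).round(4))
E
python3 -c "
from rel import *
chk('green')"
```

```text
spot px [275.96 158.87] want [276.23 158.84] err tip-spot [ 0.0001 -0.0006]
```

Call:
apply_moves --series '[0.35,0,0,0,0,0.35,0,0,0,0,0.35,0,0,0,0,0.35,0,0,0,0,0.35,0,0,0,0]'

```text
t: 28.58
tcp_pos: [0.6411, 0.0539, 0.055]
orientation: [[0.8, 0.6, -0.001], [0.6, -0.8, 0.0], [-0.001, -0.001, -1.0]]
force: [-5.0, 4.4, 0.8]
finger_gap: 0.0299
grip_force: 3.6
```

Call:
apply_moves --series '[0.35,0,0,0,0,0.35,0,0,0,0,0.35,0,0,0,0,0.35,0,0,0,0,0.35,0,0,0,0,0.35,0,0,0,0,0.35,0,0,0,0,0.35,0,0,0,0,0.35,0,0,0,0,0.35,0,0,0,0]'

```text
t: 29.42
tcp_pos: [0.6411, 0.0539, 0.0551]
orientation: [[0.8, 0.6, -0.001], [0.6, -0.8, 0.0], [-0.001, -0.001, -1.0]]
force: [-5.0, 4.6, 0.4]
finger_gap: 0.0298
grip_force: 3.6
```

Call:
apply_moves --series '[0.35,-0.0011,-0.0011,0,0,0.35,-0.0021,-0.0021,0,0,0.35,-0.0032,-0.0032,0,0,0.35,-0.0042,-0.0042,0,0,0.35,-0.0053,-0.0053,0,0,0.35,-0.0071,-0.0071,0,0,0.35,-0.0099,-0.0099,0,0,0.35,-0.0134,-0.0134,0,0,0.35,-0.0177,-0.0177,0,0,0.35,-0.0219,-0.0219,0,0]'

```text
t: 30.25
tcp_pos: [0.6124, 0.0578, 0.0558]
orientation: [[0.8, 0.6, 0.004], [0.6, -0.8, -0.0], [0.003, 0.003, -1.0]]
force: [7.0, 4.1, -2.2]
finger_gap: 0.0294
grip_force: 4.2
```

Call:
apply_moves --series '[0.35,-0.0042,-0.0042,0,0,0.35,-0.0085,-0.0085,0,0,0.35,-0.0127,-0.0127,0,0,0.35,-0.0165,-0.0165,0,0,0.35,-0.0195,-0.0195,0,0,0.35,-0.0212,-0.0212,0,0,0.35,-0.022,-0.022,0,0,0.35,-0.021,-0.023,0,0,0.35,-0.02,-0.024,0,0,0.35,-0.0191,-0.0249,0,0]'

```text
t: 31.08
tcp_pos: [0.5817, 0.0656, 0.0556]
orientation: [[0.8, 0.6, 0.002], [0.6, -0.8, -0.001], [0.001, 0.002, -1.0]]
force: [5.2, -4.8, 0.4]
finger_gap: 0.0303
grip_force: 2.3
```

```bash
python3 -c "
from rel import *
tipspots();chk('blue')"
```

```text
tcp [-0.0845  0.1184] 0.0556 [ 5.2 -4.8  0.4] gap 0.0303 t 31.0833
top tip px [277.  157.3] 14 stage [0.0188 0.0354] blue [0.0235 0.0333] [0.0255 0.0322] 
side no tip blue [0.0241 0.0282] [0.0255 0.0324] orange [-0.0031 -0.0014] None 
spot px [278.61 156.71] want [276.23 158.84] err tip-spot [-0.0055  0.0047]
```

Call:
apply_moves --series '[0.35,-0.0003,-0.002,0,0,0.35,-0.0006,-0.004,0,0,0.35,-0.0009,-0.0057,0,0,0.35,-0.0011,-0.007,0,0,0.35,-0.0012,-0.0077,0,0,0.35,-0.0012,-0.0077,0,0,0.35,-0.0012,-0.0077,0,0]'

```text
t: 31.82
tcp_pos: [0.5762, 0.0708, 0.0556]
orientation: [[0.8, 0.6, 0.002], [0.6, -0.8, -0.001], [0.001, 0.002, -1.0]]
force: [4.4, -6.3, 0.7]
finger_gap: 0.03
grip_force: 3.2
```

```bash
python3 -c "
from rel import *
tipspots();chk('blue')"
```

```text
tcp [-0.0907  0.1228] 0.0556 [ 4.4 -6.3  0.7] gap 0.03 t 31.8167
top tip px [277.  157.3] 15 stage [0.0188 0.0354] green [-0.0418  0.0371] [-0.0403  0.0375] blue [0.0186 0.0341] [0.0191 0.0331] 
side no tip blue [0.0192 0.028 ] [0.0193 0.0363] orange [-0.0092 -0.0016] [-0.0092  0.0044] 
spot px [277.75 158.82] want [276.23 158.84] err tip-spot [-0.0004  0.0034]
```

Call:
apply_moves --series '[0.35,0.0008,-0.0008,0,0,0.35,0.0016,-0.0016,0,0,0.35,0.0024,-0.0024,0,0,0.35,0.0024,-0.0024,0,0,0.35,0.0024,-0.0024,0,0]'

```text
t: 32.38
tcp_pos: [0.5767, 0.0741, 0.0556]
orientation: [[0.8, 0.6, 0.002], [0.6, -0.8, -0.001], [0.001, 0.002, -1.0]]
force: [4.7, -6.0, 0.1]
finger_gap: 0.0297
grip_force: 3.6
```

```bash
python3 -c "
from rel import *
tipspots();chk('blue')"
```

```text
tcp [-0.0907  0.1262] 0.0556 [ 4.7 -6.   0.1] gap 0.0297 t 32.3833
top tip px [277.  157.3] 15 stage [0.0188 0.0354] green [-0.0404  0.0405] [-0.0399  0.0407] blue [0.0184 0.0373] [0.019  0.0373] 
side no tip blue [0.0192 0.0321] [0.0191 0.0392] orange [-0.0092  0.0024] None 
spot px [276.15 158.67] want [276.23 158.84] err tip-spot [-0.0004 -0.0002]
```

Call:
apply_moves --series '[0.35,0,0,0,0,0.35,0,0,0,0,0.35,0,0,0,0,0.35,0,0,0,0,0.35,0,0,0,0,0.35,0,0,0,0,0.35,0,0,0,0,0.35,0,0,0,0,0.35,0,0,0,0,0.35,0,0,0,0]'

```text
t: 33.37
tcp_pos: [0.5767, 0.0741, 0.0556]
orientation: [[0.8, 0.6, 0.002], [0.6, -0.8, -0.001], [0.001, 0.002, -1.0]]
force: [4.6, -5.7, -0.5]
finger_gap: 0.03
grip_force: 3.6
```

Call:
apply_moves --series '[0.35,0,0,0,0,0.35,0,0,0,0,0.35,0.0014,-0.0014,0,0,0.35,0.0035,-0.0035,0,0,0.35,0.0071,-0.0071,0,0,0.35,0.0106,-0.0106,0,0,0.35,0.0141,-0.0141,0,0,0.35,0.0177,-0.0177,0,0,0.35,0.0198,-0.0198,0,0,0.35,0.0205,-0.0205,0,0]'

```text
t: 34.2
tcp_pos: [0.5809, 0.1031, 0.0556]
orientation: [[0.8, 0.6, 0.002], [0.6, -0.8, -0.001], [0.001, 0.002, -1.0]]
force: [4.5, -6.4, -0.4]
finger_gap: 0.0302
grip_force: 4.4
```

Call:
apply_moves --series '[0.35,0.0015,0.0015,0,0,0.35,0.0025,0.0025,0,0,0.35,0.0035,0.0035,0,0,0.35,0.0045,0.0045,0,0,0.35,0.0065,0.0065,0,0,0.35,0.0095,0.0095,0,0,0.35,0.013,0.013,0,0,0.35,0.0165,0.0165,0,0,0.35,0.019,0.019,0,0,0.35,0.0205,0.0205,0,0]'

```text
t: 35.03
tcp_pos: [0.6077, 0.0994, 0.0549]
orientation: [[0.8, 0.6, -0.003], [0.6, -0.8, -0.0], [-0.003, -0.001, -1.0]]
force: [-7.0, -3.6, 1.5]
finger_gap: 0.0301
grip_force: 4.3
```

```bash
python3 -c "
from rel import *
tipspots();chk('orange')"
```

```text
tcp [-0.0634  0.1555] 0.0549 [-7.  -3.6  1.5] gap 0.0301 t 35.0333
top tip px [275.  169.3] 26 stage [-0.0089  0.0367] green [-0.0207  0.0696] [-0.0203  0.0694] blue [0.0385 0.0668] [0.0388 0.0661] 
side tip px [287.  207.3] 19 stage [ 0.0242 -0.0043] blue [0.04   0.0606] [0.0389 0.0671] orange [0.0117 0.0297] None 
spot px [276.56 161.47] want [276.23 158.84] err tip-spot [0.006  0.0014]
```

Call:
apply_moves --series '[0.35,0.0016,0.001,0,0,0.35,0.0033,0.002,0,0,0.35,0.005,0.003,0,0,0.35,0.006,0.0036,0,0,0.35,0.0065,0.0039,0,0,0.35,0.0065,0.0039,0,0]'

```text
t: 35.68
tcp_pos: [0.6151, 0.1, 0.0549]
orientation: [[0.8, 0.6, -0.003], [0.6, -0.8, -0.001], [-0.003, -0.001, -1.0]]
force: [-5.8, -5.7, 2.0]
finger_gap: 0.0303
grip_force: 4.3
```

```bash
python3 -c "
from rel import *
tipspots();chk('orange')"
```

```text
tcp [-0.0563  0.1572] 0.0549 [-5.8 -5.7  2. ] gap 0.0303 t 35.6833
top tip px [276.  157.3] 23 stage [0.0185 0.0376] green [-0.0141  0.0713] [-0.013   0.0719] blue [0.0455 0.0677] [0.0467 0.0678] 
side tip px [284.  198.3] 28 stage [0.0175 0.032 ] blue [0.0451 0.0608] [0.0457 0.0681] orange [0.018  0.0321] [0.0181 0.0383] 
spot px [276.21 159.19] want [276.23 158.84] err tip-spot [0.0008 0.0001]
```

Call:
apply_moves --series '[0.35,0,0,0,0,0.35,0,0,0,0,0.35,0,0,0,0,0.35,0,0,0,0,0.35,0,0,0,0,0.35,0,0,0,0,0.35,0,0,0,0,0.35,0,0,0,0,0.35,0,0,0,0,0.35,0,0,0,0]'

```text
t: 36.67
tcp_pos: [0.615, 0.1001, 0.0549]
orientation: [[0.8, 0.6, -0.003], [0.6, -0.8, -0.001], [-0.003, -0.001, -1.0]]
force: [-6.5, -4.2, 2.8]
finger_gap: 0.0301
grip_force: 4.3
```

Call:
apply_moves --series '[0.35,0,0,0,0,0.35,0,0,0,0,0.35,0,0,0,0,0.35,-0.0015,0,0,0,0.35,-0.003,0,0,0,0.35,-0.0045,0,0,0,0.3,-0.0045,0,0,0,0.25,-0.0045,0,0,0,0.25,-0.0045,0,-0.01,0,0.25,-0.0045,0,-0.025,0]'

```text
t: 37.5
tcp_pos: [0.612, 0.0979, 0.0799]
orientation: [[0.8, 0.6, -0.002], [0.6, -0.8, -0.0], [-0.002, -0.001, -1.0]]
force: [0.3, 0.0, -0.2]
finger_gap: 0.0217
grip_force: 0.0
```

Call:
apply_moves --series '[0.25,0,0,-0.03,0,0.25,0,0,-0.06,0,0.25,0,0,-0.09,0,0.25,-0.03,-0.03,-0.1,0,0.25,-0.06,-0.06,-0.1,0,0.25,-0.08,-0.08,-0.1,0,0.25,-0.08,-0.08,-0.1,0,0.25,-0.08,-0.08,-0.1,0]'

```text
t: 38.17
tcp_pos: [0.4998, 0.1142, 0.1817]
orientation: [[0.799, 0.601, 0.002], [0.601, -0.799, 0.0], [0.001, 0.001, -1.0]]
force: [1.2, 0.4, -0.1]
finger_gap: 0.0217
grip_force: 0.0
```

```bash
python3 -c "
from rel import *
tipspots();chk('orange');p=well()
im=get_image('top');C=cam('top')
# panel edges: black mask corners vs fences
c=np.array([.0187-.024,.0367-.009])
for nm,a,b,z in(('x',(.060,.02),(.086,.02),.057),('y',(.03,.050),(.03,.078),.057)):
    s=[]
    for u in np.linspace(0,1,14):
        q=proj(C,np.array([[*Wd(c+np.array(a)*(1-u)+np.array(b)*u),z]]))[0];v=cv2.getRectSubPix(cv2.cvtColor(im,cv2.COLOR_RGB2GRAY),(1,1),tuple(map(float,q)));s.append(int(v[0,0]))
    print(nm,s)"
```

```text
tcp [-0.1723  0.1552] 0.1817 [ 1.2  0.4 -0.1] gap 0.0217 t 38.1667
top tip px [272.  165.3] 24 stage [-0.0007  0.0443] green [-0.0146  0.0723] [-0.0136  0.0719] blue [0.0455 0.0677] [0.0467 0.0678] 
side tip px [285.  198.3] 23 stage [0.0199 0.0321] green [-0.0148  0.0692] [-0.0136  0.0737] blue [0.0451 0.0608] [0.0457 0.0681] orange [0.018  0.0321] [0.0181 0.0383] 
spot px [276.24 159.18] want [276.23 158.84] err tip-spot [0.0008 0.0001]
no well
x [48, 49, 47, 45, 48, 56, 78, 95, 102, 102, 100, 101, 99, 101]
y [49, 47, 46, 46, 44, 55, 91, 98, 99, 106, 111, 111, 112, 109]
```

```bash
python3 -c "
from h import *
im=cv2.cvtColor(get_image('top'),cv2.COLOR_RGB2GRAY).astype(np.float32);C=cam('top')
c=np.array([.0187-.024,.0367-.009])
def edge(a,b,z):
    n=200;u=np.linspace(0,1,n)[:,None];P=c+np.array(a)*(1-u)+np.array(b)*u
    q=proj(C,np.c_[np.array([Wd(p) for p in P]),np.full(n,z)])
    v=cv2.remap(im,q[:,0].astype(np.float32)[None],q[:,1].astype(np.float32)[None],cv2.INTER_LINEAR)[0]
    g=np.abs(np.diff(cv2.GaussianBlur(v[None],(0,0),9)[0]));i=g[5:-5].argmax()+5;return (P[i]-c).round(4),int(v[:20].mean()),int(v[-20:].mean())
for y in(.0,.03,.05): print('panel -x',edge((-.038,y),(-.018,y),.057),'plat -x',edge((-.09,y),(-.07,y),.045))
for x in(-.02,.02,.06): print('panel -y',edge((x,-.02),(x,0),.057),'plat -y',edge((x,-.08),(x,-.06),.045))
for y in(.0,.03,.05): print('panel +x',edge((.062,y),(.082,y),.057))
for x in(-.02,.02,.06): print('panel +y',edge((x,.052),(x,.072),.057))
"
```

```text
panel -x (array([-0.0303,  0.    ]), 247, 55) plat -x (array([-0.081,  0.   ]), 107, 246)
panel -x (array([-0.0312,  0.03  ]), 247, 51) plat -x (array([-0.0805,  0.03  ]), 84, 246)
panel -x (array([-0.031,  0.05 ]), 220, 108) plat -x (array([-0.0797,  0.05  ]), 136, 176)
panel -y (array([-0.02  , -0.0087]), 246, 55) plat -y (array([-0.02  , -0.0702]), 107, 246)
panel -y (array([ 0.02 , -0.009]), 246, 60) plat -y (array([ 0.02  , -0.0707]), 104, 246)
panel -y (array([ 0.06  , -0.0103]), 246, 201) plat -y (array([ 0.06  , -0.0714]), 102, 246)
panel +x (array([0.0703, 0.    ]), 217, 222)
panel +x (array([0.0724, 0.03  ]), 45, 136)
panel +x (array([0.0799, 0.05  ]), 49, 171)
panel +y (array([-0.02  ,  0.0621]), 59, 131)
panel +y (array([0.02  , 0.0624]), 46, 106)
panel +y (array([0.06  , 0.0609]), 41, 106)
```

```bash
python3 -c "
from station import *
print(sign_off())"
```

```text
the job is handed in; nothing more can be done
None
```

The job is handed in at about 38 s: the panel measures square and flush in the fence corner to within about 1 mm, the probe tip stood over green, then blue, then orange (each within about 1 mm, about 1 s still), and the carriage is left at orange with the gripper clear.

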